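# Hook a stuck ornament out of its bored storage block

### The arm

A 6-joint arm with a two-finger parallel gripper is mounted at the origin on the work surface. World frame = base frame: x ahead of the robot, y to its left, z up, the work surface at z = 0. Lengths are in mm, angles in rad, forces in N, time in s.
With the tool pointing down it reaches from about 275 to 750 mm from the base axis. Payload 10.2 kg.
Tool frame: the origin (TCP) lies between the finger pads; the fingertips stand 22 mm ahead of it and the grasp point (between the pads) lies 3 mm ahead of it (ctrl.nose_length is the distance from the TCP to the fingertips, in mm); z points along the fingers, y is the line along which they close (so a half turn about z gives the same grasp; the last joint's range is limited). The gripper opens to 85 mm and grips with 20 to 120 N. Pads are 22 mm wide; open, the fingers measure 114 mm over their backs; the gripper's body (76 mm by 85 mm) begins 54 mm behind the grasp point. The pads swing forward as they close: fully open they stand 13 mm farther back than shut.
Start: joints at [1.125, 0.313, 1.498, -0, 1.331, -0.223], TCP at [116.017, 512.027, 253.294] pointing down, gripper open.
Joint ranges: [-2.94, 2.94], [-0.97, 2.17], [0.19, 2.56], [-1.23, 4.37], [0.02, 3.11], [-2.88, 2.88]. Speed limits (rad/s): [2.39, 2.39, 3.01, 3.14, 3.14, 3.14].

### API

Orientations are given as a unit quaternion [w, x, y, z].
In Python, from rig import sense, imaging, ctrl gives the robot as it stands. The module is installed in compiled form; this text tells all that it offers.
- The arm moves only by the tool apply_moves, never from a script. Its argument "commands" is a list of rows, each a list of 5 numbers: the gripper command: -1 is fully open, 1 is shut, values between are in proportion, then the shift along the tool's x, y, z in mm, then the turn about the tool's z in degrees. A call has 1 to 20 rows; each row shifts and turns the commanded pose from where the row before left it, along the tool's axes as they then stand; what a row does not reach is not made up. A row lasts 1/8 s, in which the tool goes at most 62.5 mm and 10.7 degrees, less where a joint would pass 70% of its speed; a pose out of reach is approached as far as the arm can. A call is refused whole if a number of a shift passes 62.5 or a number of a turn 10.7, either way. A call with a gripper value outside its range is refused whole. The fingers move at their own pace and stop on an object; "newtons" is the grip in N (left out, the last holds). Time passes only in rows, so rows that do not move let the fingers close. It gives the time, the measured TCP pose, the force, the opening and the grip force at its end, in the units of the state.
- sense(): the state, without advancing time (a new reading comes with each control period).
- imaging.capture(name): name is "scene" or "top" or "wrist"; returns the picture (400x640x3 uint8, blue, green, red); there is no depth.
- imaging.calibration(name): a dict with "camera_matrix" (3x3 intrinsics, pixels), "world_to_cam" (4x4, takes a point from world to camera coordinates). Camera axes: x right, y up, looking along -z (the intrinsics and any distortion apply to the point x, -y, -z); pixel columns grow to the right and rows downward; lengths in mm; the calibration is good to about 2 mm. A picture is of the moment at which its call begins: read the wrist's pose just before it. calibration takes no time and is no camera call; for the wrist camera it gives the pose at the moment of the call.
- ctrl.finish_job(): hands the job in; it is judged then, once.
The state is a dict: "time_s": time; "joints": joint angles; "dq": joint speeds; "tau": joint torques, N m; "eef_pos": TCP position; "ee_rot": TCP orientation; "force": force on the tool from outside, world axes, zero at the start; "wrist_torque": the same for the moment, N m; "grip_width": opening from 0.0 (shut) to 1.0 (fully open); "grip_force": force on a finger pad.
Only numpy, scipy, OpenCV 4.12 (cv2) and the standard library are available. Lean on these libraries where they do the work, as an engineer would, in place of code of your own. Each camera call takes 0.05 s, during which the arm holds its last target. There are 200 camera calls.

### The job

A wooden ornament is stuck deep in the bored storage block: take the pull hook from its stand, feel for the ornament's wire handle down in the bore, and draw the ornament right out with the hook, without forcing anything. Stand it gently, upright, in the middle of the wood slice between the two walnuts, unhook it, and hang the hook back in its stand as you found it. Touch the ornament only with the hook, and leave the other things alone.

Things in the scene. Friction and masses are not known exactly. Their poses are not given: they have to be found in the camera images.
- block: Fixed square wooden block, 106 x 106 mm, 120 mm tall, with one round upright bore of 70 mm diameter in its middle, 112 mm deep (floor of the bore 8 mm above the table). Origin: centre of its underside; z up. Two small sprung felt pads in the bore wall, about 34 mm above the table, grip the ornament's side and make it drag.
- block_mouth (a point): Centre of the bore's mouth, on the block's top face, 120 mm above the table.
- ornament: Turned wooden drum, 68 mm diameter, 38 mm tall, about 0.12 kg, upright in the bore, its underside 2 to 12 mm above the bore's floor. Origin: centre of its underside; z up. It hangs tilted on its bent handle. A steel wire handle rises from its top. Drawing it out takes roughly 2 to 5 N; never press or pull on it with more than 8 N, nor set it down with more than 15 N.
- ornament_top (a point): Centre of the drum's top. Here stands the handle, an arch of 4 mm wire: two legs 28 mm apart along y, joined by a level bar along y, its centreline 26 mm up the legs, 20 mm straight. It is bent stiffly over to +x or -x by up to 29 degrees, differently each time and not measured: the bar lies up to 12.5 mm either side of the middle; find it by feel or sight. It will not swing.
- hook: Pull hook, 0.09 kg, hanging upright in its stand. Origin: centre of the underside of its 34 x 34 x 5 mm collar, on the shank's axis; z up. Above the collar a square wooden handle, 18 x 18 mm (faces square to x and y), from 5 to 55 mm above the origin. Below, a 5 mm steel shank ends in a J that opens upward, its foot pointing to +x. Not measured while held.
- hook_throat (a point): Where a hooked wire rests: floor of the J, 93 mm below the hook's origin and 5 mm to its +x. The foot, 5 mm thick, has its underside 98 mm below the origin and reaches 13 mm to +x of the shank's axis; its upturned lip tops out 86 mm below the origin. The throat between shank and lip is 5.5 mm wide (2.5 to 8 mm from the shank's axis).
- stand: Fixed plywood stand: a level plate 90 x 70 mm, its top 112 mm above the table, on two side panels. Origin: centre of its underside; z up. The plate has a slot, 34 mm along the stand's x by 16 mm along y, its centre 7 mm to the stand's +x; the hook's shank and foot hang through it, foot to the stand's +x; the collar rests on the plate.
- stand_seat (a point): Point on the stand's top face where the hook's origin (collar underside) sits when it hangs home; it is at the slot, 7 mm towards -x of the slot's centre.
- slice: Fixed round wood slice, 190 mm diameter, 12 mm thick. Origin: centre of its underside. Two loose walnuts (30 mm across) stand on it, 76 mm either side of its middle along its x.
- slice_top (a point): Middle of the slice's upper face, 12 mm above the table: the ornament is to stand here.
- walnut0: Loose walnut on the slice, 30 mm across, 32 mm tall, origin under its centre; not to be disturbed.
- walnut1: Loose walnut on the slice, as the other; not to be disturbed.
- walnut2: Loose walnut on the table on the robot's side of the block; not to be disturbed.
- walnut3: Loose walnut on the table beyond the block; not to be disturbed.
- pinecone: Loose pine cone, 48 mm across, 56 mm tall; origin under its centre; not to be disturbed.
- tin: Loose tin, 74 mm diameter, 100 mm tall; origin under its centre; not to be disturbed.
- tealight: Loose tea light, 38 mm diameter, 15 mm tall; origin under its centre; not to be disturbed.
Mind the look-alikes: they are no part of the job. What is shaped like the slice but red or yellow is not meant.

How it is judged (in metres and radians):
On the way, in this order (a step that is already met when the one before it is completed fails the run):
1. the ornament hangs on the hook, wholly out of the bore (z of ornament in the frame of block above 0.119 m and contact force between hook and ornament above 0.3 N), for 0.1 s.
2. the ornament stands upright in the middle of the slice, unhooked (horizontal distance between ornament and slice_top below 0.02 m and angle between ornament's own z axis and vertical below 0.1 rad and z of ornament in the frame of slice_top between -0.006 and 0.006 m and linear speed of ornament below 0.02 m/s and contact force between hook and ornament below 0.05 N), for 0.2 s.
At the end, for the whole second after the job is handed in: The ornament stands upright (within 0.1 rad) on the wood slice, its middle within 20 mm of the slice's middle, at rest and free of the hook; the hook hangs upright in the stand's slot with its collar home (origin within 14 mm of the seat), at rest and released (all of step 2 and distance between hook and stand_seat below 0.014 m and angle between hook's own z axis and vertical below 0.12 rad and linear speed of hook below 0.02 m/s and contact force between the fingers and hook below 0.05 N); the robot touches nothing.
It fails at once if the hook presses or pulls on the ornament with more than 8 N (contact force between hook and ornament above 8 N).
It fails at once if the hook presses on the block with more than 20 N (contact force between hook and block above 20 N).
It fails at once if the gripper or arm touches the ornament (contact force between any of the fingers, the arm and ornament above 0.5 N).
It fails at once if the ornament is set down or dropped on the slice with more than 15 N (contact force between ornament and slice above 15 N).
It fails at once if a bystander is moved more than 30 mm (distance of any of walnut0, walnut1, walnut2, walnut3, pinecone, tin, tealight from where it was at the start of the episode above 0.03 m).
It also fails if it takes over 66 s, if anything falls off the work surface, if the arm or the gripper's body presses on something with over 40 N, if the wrist force passes 120 N, or if a joint passes its speed limit or range.

## Working session

There is one attempt and no reset: what is moved stays moved. The work goes in short steps, Python scripts to look and compute and a tool call to move; the robot and the scene stay as the last step left them, time stands still between calls to the robot, and variables do not carry over. Pictures are saved under pics/ and viewed, at most 10 in all, crops included, and the job is handed in when it is done.

Besides the shell and the picture viewer there is one more tool, called after "Request:" by a JSON object that holds its "method" and its "body". apply_moves: Moves the arm, as the interface text tells. Its arguments: {"type":"object","properties":{"commands":{"type":"array","items":{"type":"array","items":{"type":"number"}}},"newtons":{"type":"number"}},"required":["commands"]}

```bash
mkdir -p pics; cat > h.py <<'E'
import numpy as np, cv2
from rig import sense, imaging, ctrl
def ray(cal,u,v):
    K=np.array(cal["camera_matrix"]);T=np.array(cal["world_to_cam"])
    d=np.linalg.inv(K)@[u,v,1]; d=np.array([d[0],-d[1],-d[2]])
    R=T[:3,:3]; return -R.T@T[:3,3], R.T@d
def onz(cal,u,v,z):
    o,d=ray(cal,u,v); return (o+d*(z-o[2])/d[2]).round(1)
def proj(cal,p):
    K=np.array(cal["camera_matrix"]);T=np.array(cal["world_to_cam"])
    c=T[:3,:3]@p+T[:3,3]; q=K@[c[0],-c[1],-c[2]]; return (q[:2]/q[2]).round(1)
E
python3 - <<'E'
from h import *
for n in ("scene","top"):
    cv2.imwrite(f"pics/{n}0.png",imaging.capture(n)); c=imaging.calibration(n)
    print(n,c, ray(c,320,200))
print(sense())
E
```

```text
scene {'camera_matrix': array([[499.82173863,   0.        , 311.79600586],
       [  0.        , 499.82173863, 202.56117746],
       [  0.        ,   0.        ,   1.        ]]), 'world_to_cam': array([[ 5.35457463e-01,  8.44525224e-01,  7.90259081e-03,
        -2.98514370e+02],
       [-6.66034162e-01,  4.16497619e-01,  6.18811949e-01,
         3.00772910e+02],
       [ 5.19310890e-01, -3.36610872e-01,  7.85499408e-01,
        -1.54856666e+03],
       [ 0.00000000e+00,  0.00000000e+00,  0.00000000e+00,
         1.00000000e+00]])} (array([1164.35431184, -394.43266123, 1032.63536324]), array([-0.51393486,  0.35260698, -0.78219879]))
top {'camera_matrix': array([[366.7309206 ,   0.        , 314.34082199],
       [  0.        , 366.7309206 , 199.38260071],
       [  0.        ,   0.        ,   1.        ]]), 'world_to_cam': array([[ 1.39953759e-02, -9.99880509e-01,  6.56483289e-03,
         1.27281695e+01],
       [ 9.73798645e-01,  1.51201028e-02,  2.26908749e-01,
        -5.50950085e+02],
       [-2.26980897e-01,  3.21715214e-03,  9.73893897e-01,
        -1.03820156e+03],
       [ 0.0
[... 187 characters left out ...]
: 0.1, 'joints': array([ 1.12461302e+00,  3.13392847e-01,  1.49832696e+00,  5.05017865e-05,
        1.33100959e+00, -2.23391017e-01]), 'dq': array([-2.57442859e-03, -1.67054743e-03, -9.68428135e-04, -6.66003474e-05,
        6.29559372e-04,  4.16077596e-04]), 'tau': array([ 1.89507671e-03, -4.12892997e+01, -2.60141104e+01, -2.41268663e-04,
        2.99876730e-03, -1.67312487e-05]), 'eef_pos': array([115.91139369, 511.84720125, 252.80576226]), 'ee_rot': array([-2.09911797e-04,  1.11171854e-01,  9.93801034e-01, -5.28756450e-04]), 'force': array([0.45471264, 0.46561568, 0.54304782]), 'wrist_torque': array([0.01610528, 0.01348142, 0.02517158]), 'grip_force': 0.0, 'grip_width': 1.0044186626675218}
```

View pics/scene0.png

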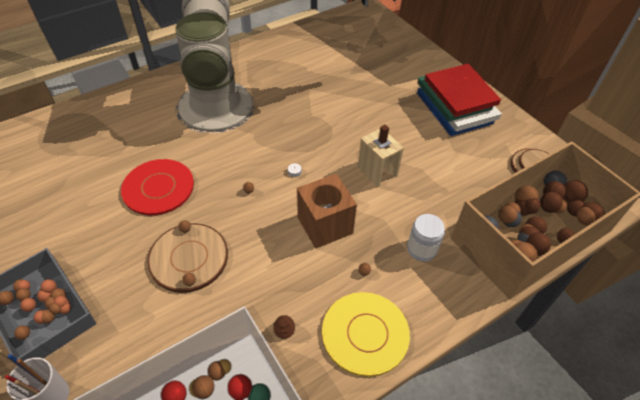

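View pics/top0.png

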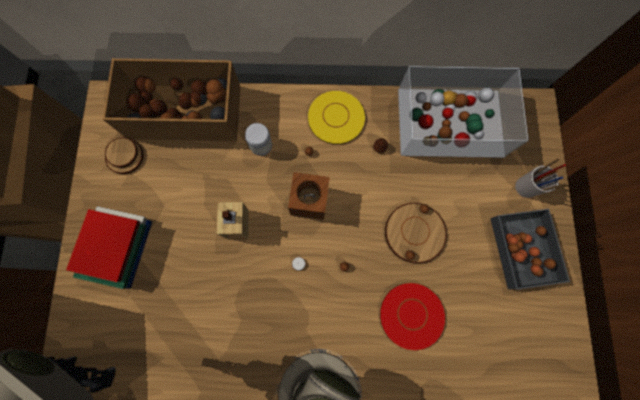

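The scene view shows the stand with the hook at (382,150), the block at (327,210) and the slice at (188,256). In the top view the stand is at (230,219), the block at (309,195), the slice at (416,232), and the slice's walnuts at (425,209) and (411,255).

```bash
python3 - <<'E'
from h import *
c=imaging.calibration("top")
for n,u,v,z in [("stand",230,219,112),("hooktop",228,214,167),("block",310,191,120),("slice",416,232,12),("w0",425,209,16),("w1",411,255,16),("w2",345,266,16),("teal",299,264,15),("w3",309,151,16),("tin",257,132,100)]: print(n,onz(c,u,v,z))
im=imaging.capture("top")
cr=im[165:245,200:345]; cr=cv2.resize(cr,None,fx=5.5,fy=5.5,interpolation=cv2.INTER_CUBIC); cv2.imwrite("pics/crop.png",np.clip(cr*1.6,0,255))
w=imaging.calibration("wrist"); print(w, sense()["ee_rot"])
s=sense(); T=np.array(w["world_to_cam"]); print(-T[:3,:3].T@T[:3,3]-s["eef_pos"])
E
```

```text
stand [478.7 258.7 112. ]
hooktop [482.7 252.3 167. ]
block [561.9  33.8 120. ]
slice [ 464.1 -294.8   12. ]
w0 [ 536.3 -325.3   16. ]
w1 [ 393. -275.   16.]
w2 [357.3 -74.5  16. ]
teal [361.3  64.1  15. ]
w3 [722.2  40.2  16. ]
tin [748.9 197.5 100. ]
{'camera_matrix': array([[346.44667082,   0.        , 318.10096817],
       [  0.        , 346.44667082, 202.06255643],
       [  0.        ,   0.        ,   1.        ]]), 'world_to_cam': array([[ 2.21447667e-01,  9.75171978e-01, -7.37479600e-04,
        -5.24842092e+02],
       [-9.21981692e-01,  2.09122439e-01, -3.25910364e-01,
         4.20029569e+01],
       [-3.17664431e-01,  7.28520326e-02,  9.45400386e-01,
        -3.82106455e+02],
       [ 0.00000000e+00,  0.00000000e+00,  0.00000000e+00,
         1.00000000e+00]])} [-1.38888962e-04  1.11160041e-01  9.93802405e-01 -4.53865213e-04]
[-82.38800632  18.99006597 121.66729989][ WARN:0@0.841] global loadsave.cpp:1063 imwrite_ Unsupported depth image for selected encoder is fallbacked to CV_8U.
```

View pics/crop.png

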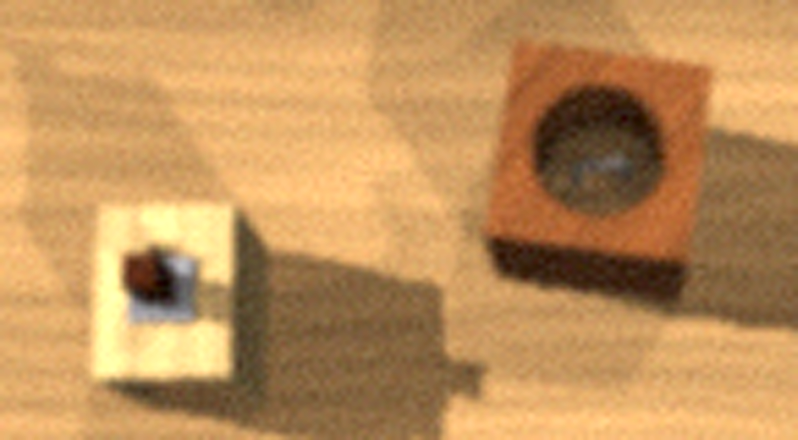

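Request:
{"method": "apply_moves", "body": {"commands": [[-1,-41,-16.7,-2,0],[-1,-41,-16.7,-2,0],[-1,-41,-16.7,-2,0],[-1,-41,-16.7,-2,0],[-1,-41,-16.7,-2,0],[-1,-41,-16.7,-2,0],[-1,-41,-16.7,-2,0],[-1,-41,-16.7,-2,0],[-1,-41,-16.7,-2,0],[-1,-41,-16.7,-2,0],[-1,0,0,0,-6.4],[-1,0,0,0,-6.4],[-1,0,0,0,0],[-1,0,0,0,0]]}}

```text
time_s: 1.9
eef_pos: [478.9, 258.6, 273.2]
ee_rot: [-0.0, 0.001, 1.0, -0.0]
force: [-0.8, -0.5, 0.8]
grip_width: 1.003
grip_force: 0.0
```

```bash
python3 - <<'E'
from h import *
s=sense(); im=imaging.capture("wrist"); cv2.imwrite("pics/w1.png",im)
print(s["eef_pos"],s["ee_rot"],s["force"],s["time_s"])
E
```

```text
[478.87818183 258.63014448 273.22960675] [-7.92854292e-05  6.70625306e-04  9.99999772e-01 -2.64466492e-05] [-0.76670594 -0.48143481  0.84962321] 1.9
```

View pics/w1.png

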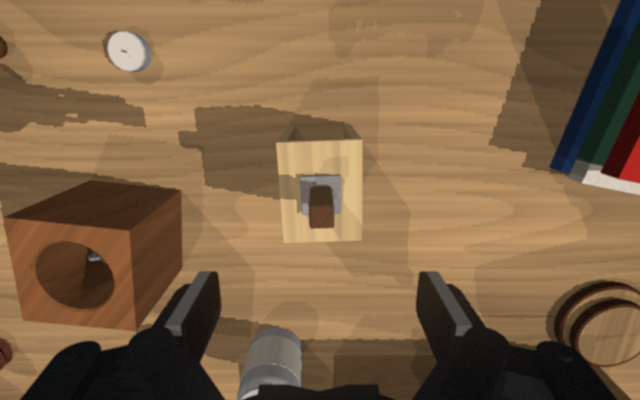

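The wrist view shows the stand's plate corners at (277,142), (361,139), (362,240) and (284,242). The collar is near (320,195) and the handle top near (321,220). I'll zoom in on the stand and the bore.

```bash
python3 - <<'E'
from h import *
im=cv2.imread("pics/w1.png"); c=imaging.calibration("wrist")
f=lambda a:cv2.resize(a,(390,390),interpolation=cv2.INTER_CUBIC)
a=f(im[135:250,262:377]); b=f(im[230:310,35:115]); b=np.clip(b*2.,0,255).astype(np.uint8)
cv2.imwrite("pics/c2.png",np.hstack([a,b]))
for u,v in [(277,142),(361,139),(362,240),(284,242)]: print(onz(c,u,v,112))
hsv=cv2.cvtColor(im,cv2.COLOR_BGR2HSV)[150:240,290:350]
gm=((hsv[...,1]<60)).astype(np.uint8); n,l,st,ce=cv2.connectedComponentsWithStats(gm); i=1+st[1:,4].argmax(); print("collar",st[i],ce[i])
print(onz(c,320,195,117),onz(c,321,220,167))
E
```

```text
[440.1 225.5 112. ]
[437.8 293.9 112. ]
[528.1 298.3 112. ]
[529.9 228.2 112. ]
collar [ 10  25  41  40 879] [30.62343572 39.5221843 ]
[483.9 260.5 117. ] [486.4 261.  167. ]
```

View pics/c2.png

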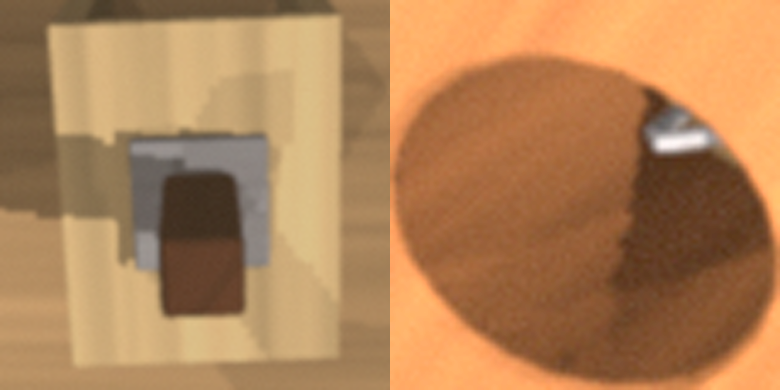

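Only the collar shows on the robot's side, so the slot's free end is hidden under the handle on the +x side. That puts the foot at world +x with a yaw of about +2°. The hook is at about (484, 261), and the handle wire shows as a bright bit in the bore.

Request:
{"method": "apply_moves", "body": {"commands": [[-1,-2.5,1.2,20,-2],[-1,-2.5,1.2,26,0],[-1,0,0,30,0],[-1,0,0,25,0],[-1,0,0,15,0],[-1,0,0,10,0],[-1,0,0,0,0],[1,0,0,0,0],[1,0,0,0,0],[1,0,0,0,0],[1,0,0,0,0],[1,0,0,0,0],[1,0,0,0,0]], "newtons": 60}}

```text
time_s: 3.58
eef_pos: [484.1, 261.1, 147.6]
ee_rot: [0.0, -0.018, 1.0, 0.0]
force: [0.2, -0.4, 3.7]
grip_width: 0.204
grip_force: 58.7
```

Request:
{"method": "apply_moves", "body": {"commands": [[1,0,0,-12,0],[1,0,0,-25,0],[1,0,0,-35,0],[1,0,0,-35,0],[1,0,0,-25,0],[1,-9,-13,-10,0],[1,-19,-29,0,0],[1,-19,-29,0,0],[1,-19,-29,0,0],[1,-19,-29,0,0],[1,-19,-29,0,0],[1,-19,-29,0,0],[1,-19,-29,0,0],[1,-19,-29,0,0],[1,0,0,0,0],[1,0,0,0,0]]}}

```text
time_s: 5.58
eef_pos: [653.2, 21.8, 288.7]
ee_rot: [-0.001, -0.018, 1.0, 0.0]
force: [0.9, 0.3, -0.6]
grip_width: 0.204
grip_force: 58.6
```

```bash
python3 - <<'E'
from h import *
s=sense(); c=imaging.calibration("wrist"); im=imaging.capture("wrist"); cv2.imwrite("pics/w2.png",im); np.save("c2.npy",np.array(c["world_to_cam"]))
print(s["eef_pos"],s["ee_rot"],s["force"],s["time_s"],proj(c,[562,34,80]))
u,v=proj(c,[562,34,90]).astype(int)
b=im[max(0,v-75):v+75,u-75:u+75]; print(u-75,max(0,v-75))
b=cv2.resize(b,None,fx=3.9,fy=3.9,interpolation=cv2.INTER_CUBIC); cv2.imwrite("pics/c3.png",np.clip(b*1.6,0,255).astype(np.uint8))
E
```

```text
[653.2354464   21.83899567 288.69195172] [-6.66322447e-04 -1.76739435e-02  9.99843562e-01  1.98178261e-04] [ 0.94108105  0.28401033 -0.64086603] 5.575 [334.8  75.4]
260 0
```

View pics/c3.png

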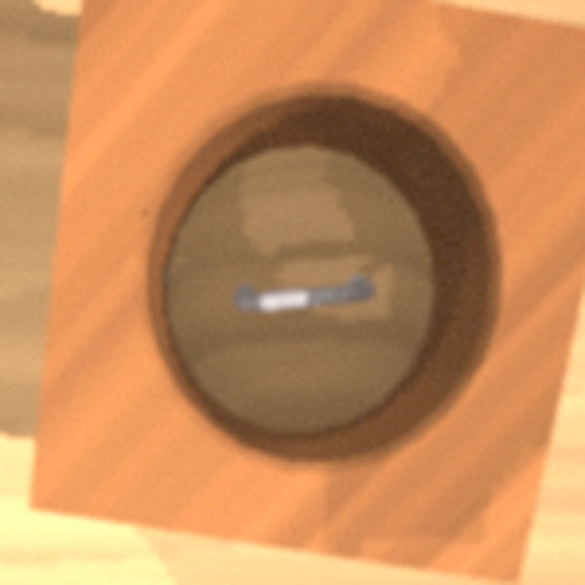

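View pics/w2.png

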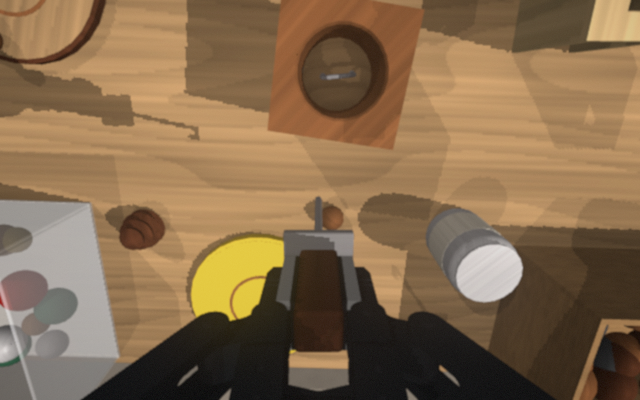

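The bar runs in the crop from (238,298) to (372,288). The drum top circle is centred near (300,289) and the bore mouth near (326,276). The full view shows the hook held straight in the gripper.

```bash
python3 - <<'E'
from h import *
c=imaging.calibration("wrist"); c["world_to_cam"]=np.load("c2.npy")
p=lambda x,y,z:onz(c,260+x/3.9,y/3.9,z)
print("mouth",p(326,276,120),p(152,276,120),p(500,276,120),p(326,95,120),p(326,458,120))
for z in (48,53,58): print("drum",z,p(300,289,z),p(165,289,z),p(435,289,z),p(300,145,z),p(300,433,z))
for z in (72,76,80): print("bar",z,p(238,298,z),p(372,288,z),p(305,293,z))
print("cam",ray(c,0,0)[0]); print("cornersL",p(32,507,120),p(519,580,120))
E
```

```text
mouth [559.2  38.9 120. ] [560.4   4.  120. ] [557.9  73.9 120. ] [526.5  37.  120. ] [594.8  41.  120. ]
drum 48 [560.   37.5  48. ] [561.2   3.6  48. ] [558.8  71.5  48. ] [527.1  35.8  48. ] [595.1  39.4  48. ]
drum 53 [560.1  37.3  53. ] [561.3   3.8  53. ] [559.   70.8  53. ] [527.7  35.6  53. ] [594.8  39.1  53. ]
drum 58 [560.3  37.   58. ] [561.4   4.   58. ] [559.1  70.   58. ] [528.3  35.3  58. ] [594.4  38.8  58. ]
bar 72 [563.1  21.8  72. ] [559.8  53.2  72. ] [561.5  37.5  72. ]
bar 76 [563.2  21.8  76. ] [559.9  52.8  76. ] [561.5  37.3  76. ]
bar 80 [563.2  21.7  80. ] [560.   52.4  80. ] [561.6  37.1  80. ]
cam [568.94071333  18.96579324 410.45486167]
cornersL [607.1 -20.7 120. ] [619.   84.2 120. ]
```

```bash
python3 - <<'E'
from h import *
from scipy.spatial.transform import Rotation as R
c=imaging.calibration("wrist"); s=sense()
def tw(p,q): T=np.eye(4);T[:3,:3]=R.from_quat(np.r_[q[1:],q[0]]).as_matrix();T[:3,3]=p;return T
X=np.array(c["world_to_cam"])@tw(s["eef_pos"],s["ee_rot"])
W1=X@np.linalg.inv(tw([478.878,258.63,273.23],[0,.00067,1,0]))
c1=dict(c); c1["world_to_cam"]=W1
print(onz(c1,320,195,117))
for z in range(66,92,3): print(z,onz(c1,88.7,259.1,z),onz(c1,100,258.7,z))
for p in [[560.6,38.9,120]]: print(proj(c1,np.array(p)))
E
```

```text
[484.  260.6 117. ]
66 [571.6  14.7  66. ] [571.2  26.8  66. ]
69 [570.   16.9  69. ] [569.6  28.9  69. ]
72 [568.4  19.1  72. ] [567.9  31.   72. ]
75 [566.8  21.4  75. ] [566.3  33.1  75. ]
78 [565.1  23.6  78. ] [564.7  35.3  78. ]
81 [563.5  25.8  81. ] [563.1  37.4  81. ]
84 [561.9  28.   84. ] [561.5  39.5  84. ]
87 [560.3  30.3  87. ] [559.9  41.6  87. ]
90 [558.7  32.5  90. ] [558.3  43.7  90. ]
[ 75.5 276.9]
```

Request:
{"method": "apply_moves", "body": {"commands": [[1,18.5,2.9,0,0],[1,18.5,2.9,0,0],[1,18.5,2.9,0,0],[1,18.5,2.9,0,0],[1,18.5,2.9,0,0],[1,18.5,2.9,0,0],[1,0,0,0,-4],[1,0,0,0,0],[1,0,0,0,0],[1,0,0,0,0]]}}

```text
time_s: 6.88
eef_pos: [542.0, 35.5, 289.2]
ee_rot: [-0.0, -0.052, 0.999, 0.0]
force: [-0.7, -0.2, -1.1]
grip_width: 0.2
grip_force: 58.6
```

```bash
python3 - <<'E'
from h import *
s=sense(); c=imaging.calibration("wrist"); im=imaging.capture("wrist")
print(s["eef_pos"],s["force"], proj(c,s["eef_pos"]-[0,0,133]))
cv2.imwrite("pics/w4.png",cv2.resize(im[100:300,200:440],None,fx=3,fy=3,interpolation=cv2.INTER_CUBIC))
E
```

```text
[541.99576081  35.49925885 289.22118137] [-0.67714142 -0.19078802 -1.06814836] [317.7 197.9]
```

View pics/w4.png

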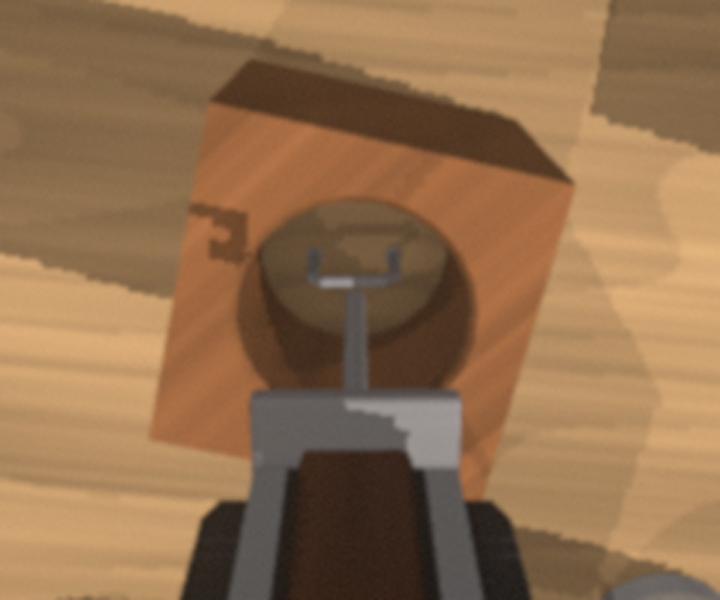

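The bar lies level across the crop at (357,282), centred on the shank at (357,290). The hook is aligned with the handle.

```bash
python3 - <<'E'
from h import *
c=imaging.calibration("wrist")
for z in (72,75,78,81,84): print(z,onz(c,319,194,z))
print("legs feet",[onz(c,200+u/3,100+v/3,z) for u,v in((313,250),(394,248)) for z in (48,53,58)])
E
```

```text
72 [565.4  39.2  72. ]
75 [564.5  39.1  75. ]
78 [563.5  39.   78. ]
81 [562.6  38.9  81. ]
84 [561.6  38.8  84. ]
legs feet [array([562.6,  23. ,  48. ]), array([561.1,  23. ,  53. ]), array([559.7,  23.1,  58. ]), array([558.8,  52.1,  48. ]), array([557.4,  51.7,  53. ]), array([556. ,  51.4,  58. ])]
```

Request:
{"method": "apply_moves", "body": {"commands": [[1,0,0,10,0],[1,0,0,20,0],[1,0,0,20,0],[1,0,0,20,0],[1,0,0,10,0],[1,0,0,4,0],[1,0,0,0,0],[1,0,0,0,0]]}}

```text
time_s: 7.92
eef_pos: [542.2, 35.3, 205.9]
ee_rot: [0.001, -0.053, 0.999, -0.0]
force: [0.2, -0.7, -0.0]
grip_width: 0.204
grip_force: 58.6
```

Request:
{"method": "apply_moves", "body": {"commands": [[1,0,0,3,0],[1,0,0,3,0],[1,0,0,2,0],[1,0,0,0,0]]}}

```text
time_s: 8.43
eef_pos: [541.9, 35.4, 197.1]
ee_rot: [-0.0, -0.053, 0.999, 0.0]
force: [0.8, -0.8, -0.5]
grip_width: 0.202
grip_force: 58.6
```

Request:
{"method": "apply_moves", "body": {"commands": [[1,0,0,1,0],[1,0,0,1,0],[1,0,0,0,0]]}}

```text
time_s: 8.8
eef_pos: [542.0, 35.4, 195.2]
ee_rot: [-0.0, -0.053, 0.999, 0.0]
force: [-0.2, 0.0, -1.4]
grip_width: 0.202
grip_force: 58.6
```

Request:
{"method": "apply_moves", "body": {"commands": [[1,0,0,1,0],[1,0,0,1,0],[1,0,0,0,0]]}}

```text
time_s: 9.18
eef_pos: [541.9, 35.4, 193.2]
ee_rot: [-0.0, -0.053, 0.999, 0.0]
force: [-0.0, -0.8, -0.3]
grip_width: 0.195
grip_force: 58.6
```

Request:
{"method": "apply_moves", "body": {"commands": [[1,-2,0,0,0],[1,-2,0,0,0],[1,-1,0,0,0],[1,0,0,0,0]]}}

```text
time_s: 9.68
eef_pos: [547.0, 35.9, 193.3]
ee_rot: [-0.0, -0.053, 0.999, -0.0]
force: [0.5, 1.3, -1.0]
grip_width: 0.206
grip_force: 58.6
```

Request:
{"method": "apply_moves", "body": {"commands": [[1,-1,0,0,0],[1,-1,0,0,0],[1,0,0,0,0]]}}

```text
time_s: 10.05
eef_pos: [549.0, 36.1, 193.3]
ee_rot: [0.0, -0.053, 0.999, 0.0]
force: [-0.7, -0.4, -1.2]
grip_width: 0.205
grip_force: 58.6
```

Request:
{"method": "apply_moves", "body": {"commands": [[1,-1,0,0,0],[1,-1,0,0,0],[1,0,0,0,0]]}}

```text
time_s: 10.42
eef_pos: [551.0, 36.3, 193.3]
ee_rot: [0.0, -0.053, 0.999, -0.0]
force: [-0.4, 0.2, -0.7]
grip_width: 0.202
grip_force: 58.6
```

Request:
{"method": "apply_moves", "body": {"commands": [[1,-1,0,0,0],[1,-1,0,0,0],[1,0,0,0,0]]}}

```text
time_s: 10.8
eef_pos: [553.0, 36.5, 193.3]
ee_rot: [0.0, -0.053, 0.999, -0.0]
force: [0.0, -1.0, -0.1]
grip_width: 0.202
grip_force: 58.6
```

Request:
{"method": "apply_moves", "body": {"commands": [[1,-1,0,0,0],[1,-1,0,0,0],[1,0,0,0,0]]}}

```text
time_s: 11.18
eef_pos: [555.0, 36.7, 193.3]
ee_rot: [0.0, -0.053, 0.999, -0.0]
force: [-0.2, 0.7, -1.0]
grip_width: 0.201
grip_force: 58.6
```

Request:
{"method": "apply_moves", "body": {"commands": [[1,-0.7,0,0,0],[1,-0.5,0,0,0],[1,0,0,0,0]]}}

```text
time_s: 11.55
eef_pos: [556.1, 36.9, 193.3]
ee_rot: [0.0, -0.053, 0.999, -0.0]
force: [0.1, 0.2, -0.8]
grip_width: 0.204
grip_force: 58.6
```

Request:
{"method": "apply_moves", "body": {"commands": [[1,-0.5,0,0,0],[1,-0.5,0,0,0],[1,0,0,0,0]]}}

```text
time_s: 11.92
eef_pos: [557.1, 37.0, 193.3]
ee_rot: [0.0, -0.053, 0.999, -0.0]
force: [0.3, -0.0, -1.4]
grip_width: 0.202
grip_force: 58.6
```

Request:
{"method": "apply_moves", "body": {"commands": [[1,-0.5,0,0,0],[1,0,0,0,0]]}}

```text
time_s: 12.18
eef_pos: [557.6, 37.0, 193.3]
ee_rot: [0.0, -0.053, 0.999, -0.0]
force: [-1.0, 0.5, -1.8]
grip_width: 0.204
grip_force: 58.6
```

Request:
{"method": "apply_moves", "body": {"commands": [[1,-0.5,0,0,0],[1,0,0,0,0]]}}

```text
time_s: 12.42
eef_pos: [558.1, 37.1, 193.3]
ee_rot: [-0.0, -0.053, 0.999, -0.0]
force: [-0.2, -0.1, -0.9]
grip_width: 0.201
grip_force: 58.6
```

Request:
{"method": "apply_moves", "body": {"commands": [[1,-0.5,0,0,0],[1,0,0,0,0]]}}

```text
time_s: 12.68
eef_pos: [558.6, 37.1, 193.3]
ee_rot: [-0.0, -0.053, 0.999, 0.0]
force: [0.0, 0.9, -0.8]
grip_width: 0.205
grip_force: 58.6
```

Request:
{"method": "apply_moves", "body": {"commands": [[1,-0.5,0,0,0],[1,0,0,0,0]]}}

```text
time_s: 12.92
eef_pos: [559.1, 37.2, 193.3]
ee_rot: [0.0, -0.053, 0.999, -0.0]
force: [0.0, -0.8, -1.4]
grip_width: 0.205
grip_force: 58.6
```

Request:
{"method": "apply_moves", "body": {"commands": [[1,-0.5,0,0,0],[1,0,0,0,0]]}}

```text
time_s: 13.18
eef_pos: [559.6, 37.2, 193.3]
ee_rot: [0.0, -0.053, 0.999, -0.0]
force: [0.6, -0.9, -1.7]
grip_width: 0.204
grip_force: 58.6
```

Request:
{"method": "apply_moves", "body": {"commands": [[1,-0.5,0,0,0],[1,0,0,0,0]]}}

```text
time_s: 13.42
eef_pos: [560.1, 37.3, 193.3]
ee_rot: [0.0, -0.053, 0.999, 0.0]
force: [0.2, 0.2, -1.1]
grip_width: 0.202
grip_force: 58.6
```

Request:
{"method": "apply_moves", "body": {"commands": [[1,-0.5,0,0,0],[1,0,0,0,0]]}}

```text
time_s: 13.68
eef_pos: [560.6, 37.3, 193.3]
ee_rot: [-0.0, -0.053, 0.999, 0.0]
force: [-0.7, -0.4, -0.7]
grip_width: 0.201
grip_force: 58.6
```

```bash
python3 - <<'E'
from h import *
s=sense(); c=imaging.calibration("wrist"); im=imaging.capture("wrist")
print(s["eef_pos"],s["force"],proj(c,np.array([562.5,38,81])))
cv2.imwrite("pics/w5.png",cv2.resize(im[130:250,240:400],None,fx=5,fy=5,interpolation=cv2.INTER_CUBIC))
E
```

```text
[560.58433735  37.33997498 193.25664674] [-0.65393306 -0.38425139 -0.73886193] [318.3 209.6]
```

View pics/w5.png

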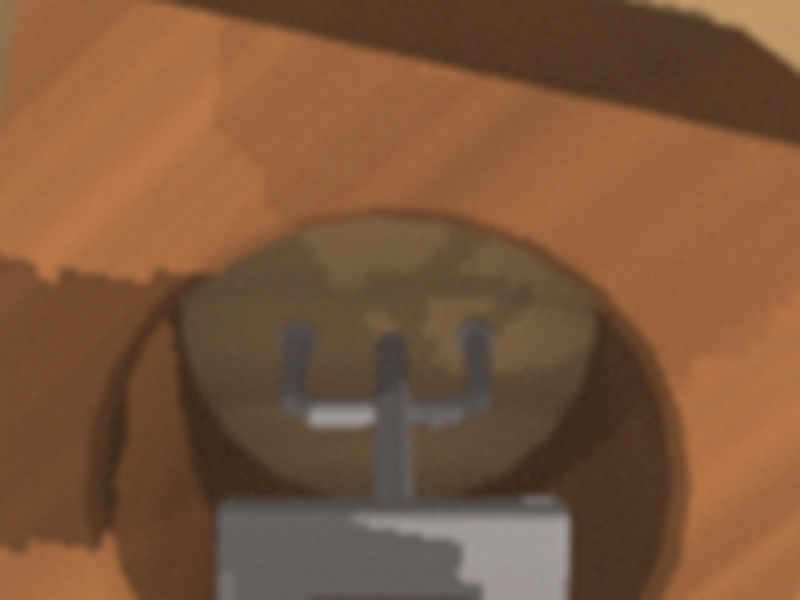

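The shank crosses in front of the bar (bar row ≈ 413 in the crop) and its lower end is at (392,335). So the foot is under the bar, and the shank hasn't touched the wire yet.

```bash
python3 - <<'E'
from h import *
c=imaging.calibration("wrist")
for z in (74,77,80,83): print(z,onz(c,318.4,212.6,z))
for z in (58,60,62,65): print("shank end",z,onz(c,318.4,196.5,z))
print("feet",[onz(c,240+u/5,130+v/5,z) for u,v in((298,328),(476,325)) for z in(48,53,58)])
print("cam",ray(c,0,0)[0])
E
```

```text
74 [567.4  38.6  74. ]
77 [566.3  38.5  77. ]
80 [565.2  38.4  80. ]
83 [564.   38.2  83. ]
shank end 58 [560.1  37.9  58. ]
shank end 60 [559.5  37.8  60. ]
shank end 62 [558.8  37.7  62. ]
shank end 65 [557.8  37.6  65. ]
feet [array([564.2,  23. ,  48. ]), array([562.5,  23.1,  53. ]), array([560.9,  23.2,  58. ]), array([560.7,  51.6,  48. ]), array([559.1,  51.2,  53. ]), array([557.5,  50.7,  58. ])]
cam [476.54233949  28.63102132 314.9289012 ]
```

Request:
{"method": "apply_moves", "body": {"commands": [[1,-0.5,0,0,0],[1,0,0,-2,0],[1,0,0,-2,0],[1,0,0,0,0]]}}

```text
time_s: 14.22
eef_pos: [561.2, 37.4, 197.6]
ee_rot: [0.0, -0.053, 0.999, -0.0]
force: [0.4, 0.3, -1.1]
grip_width: 0.201
grip_force: 58.5
```

Request:
{"method": "apply_moves", "body": {"commands": [[1,0,0,-1,0],[1,0,0,-1,0],[1,0,0,0,0]]}}

```text
time_s: 14.6
eef_pos: [561.1, 37.4, 199.4]
ee_rot: [0.0, -0.053, 0.999, -0.0]
force: [0.9, -0.5, -0.2]
grip_width: 0.198
grip_force: 58.5
```

Request:
{"method": "apply_moves", "body": {"commands": [[1,0,0,-1,0],[1,0,0,-1,0],[1,0,0,0,0]]}}

```text
time_s: 14.98
eef_pos: [561.1, 37.4, 201.4]
ee_rot: [0.0, -0.053, 0.999, -0.0]
force: [-0.4, -0.6, -0.1]
grip_width: 0.205
grip_force: 58.5
```

Request:
{"method": "apply_moves", "body": {"commands": [[1,0,0,-1,0],[1,0,0,-1,0],[1,0,0,0,0]]}}

```text
time_s: 15.35
eef_pos: [561.1, 37.4, 203.4]
ee_rot: [0.0, -0.053, 0.999, -0.0]
force: [-0.1, -0.1, -0.3]
grip_width: 0.2
grip_force: 58.5
```

Request:
{"method": "apply_moves", "body": {"commands": [[1,0,0,-1,0],[1,0,0,-1,0],[1,0,0,0,0]]}}

```text
time_s: 15.72
eef_pos: [561.1, 37.4, 205.3]
ee_rot: [-0.0, -0.053, 0.999, -0.0]
force: [-0.2, 0.9, -1.2]
grip_width: 0.205
grip_force: 58.5
```

Request:
{"method": "apply_moves", "body": {"commands": [[1,0,0,-1,0],[1,0,0,-1,0],[1,0,0,0,0]]}}

```text
time_s: 16.1
eef_pos: [561.0, 37.4, 207.1]
ee_rot: [-0.0, -0.053, 0.999, 0.0]
force: [0.1, 0.5, -3.3]
grip_width: 0.202
grip_force: 58.5
```

Request:
{"method": "apply_moves", "body": {"commands": [[1,0,0,-1,0],[1,0,0,-1,0],[1,0,0,0,0]]}}

```text
time_s: 16.48
eef_pos: [561.1, 37.4, 209.5]
ee_rot: [0.0, -0.053, 0.999, -0.0]
force: [0.1, 0.1, -3.7]
grip_width: 0.203
grip_force: 58.5
```

Request:
{"method": "apply_moves", "body": {"commands": [[1,0,0,-1,0],[1,0,0,-1,0],[1,0,0,-1,0],[1,0,0,-1,0],[1,0,0,-1,0]]}}

```text
time_s: 17.1
eef_pos: [561.1, 37.4, 214.4]
ee_rot: [0.0, -0.053, 0.999, 0.0]
force: [-0.9, -0.1, -4.0]
grip_width: 0.203
grip_force: 58.5
```

Request:
{"method": "apply_moves", "body": {"commands": [[1,0,0,-1.5,0],[1,0,0,-1.5,0],[1,0,0,-2,0],[1,0,0,-2,0],[1,0,0,-2,0],[1,0,0,-2,0]]}}

```text
time_s: 17.85
eef_pos: [561.1, 37.4, 225.4]
ee_rot: [0.0, -0.053, 0.999, 0.0]
force: [-0.3, 0.1, -4.3]
grip_width: 0.202
grip_force: 58.5
```

Request:
{"method": "apply_moves", "body": {"commands": [[1,0,0,-2,0],[1,0,0,-2,0],[1,0,0,-2,0],[1,0,0,-2,0],[1,0,0,-2,0],[1,0,0,-2,0]]}}

```text
time_s: 18.6
eef_pos: [561.1, 37.4, 237.4]
ee_rot: [0.0, -0.053, 0.999, -0.0]
force: [-1.1, 0.5, -1.8]
grip_width: 0.203
grip_force: 58.5
```

Request:
{"method": "apply_moves", "body": {"commands": [[1,0,0,-3,0],[1,0,0,-3,0],[1,0,0,-3,0],[1,0,0,-3,0],[1,0,0,-3,0],[1,0,0,-3,0],[1,0,0,-3,0],[1,0,0,-3,0]]}}

```text
time_s: 19.6
eef_pos: [561.1, 37.4, 261.5]
ee_rot: [-0.0, -0.053, 0.999, -0.0]
force: [0.5, 0.2, -2.6]
grip_width: 0.202
grip_force: 58.5
```

Request:
{"method": "apply_moves", "body": {"commands": [[1,0,0,-3,0],[1,0,0,-3,0],[1,0,0,-3,0],[1,0,0,-3,0],[1,0,0,-3,0],[1,0,0,-3,0],[1,0,0,-3,0],[1,0,0,-3,0],[1,0,0,-3,0],[1,0,0,-3,0]]}}

```text
time_s: 20.85
eef_pos: [561.1, 37.4, 291.5]
ee_rot: [-0.0, -0.053, 0.999, 0.0]
force: [-0.6, 0.6, -2.4]
grip_width: 0.204
grip_force: 58.5
```

Request:
{"method": "apply_moves", "body": {"commands": [[1,0,0,-3,0],[1,0,0,-3,0],[1,0,0,-3,0],[1,0,0,-3,0],[1,0,0,-3,0],[1,0,0,-3,0],[1,0,0,-3,0],[1,0,0,-3,0],[1,0,0,-3,0],[1,0,0,-3,0],[1,0,0,-3,0],[1,0,0,-2,0],[1,0,0,-2,0],[1,0,0,-1,0]]}}

```text
time_s: 22.6
eef_pos: [561.1, 37.4, 329.4]
ee_rot: [0.0, -0.053, 0.999, -0.0]
force: [0.5, -0.4, -1.8]
grip_width: 0.203
grip_force: 58.5
```

Request:
{"method": "apply_moves", "body": {"commands": [[1,0,0,-4,0],[1,0,0,-4,0],[1,0,0,-4,0],[1,0,0,-4,0],[1,0,0,-4,0],[1,0,0,0,0]]}}

```text
time_s: 23.35
eef_pos: [561.2, 37.4, 349.6]
ee_rot: [0.0, -0.053, 0.999, -0.0]
force: [0.1, 0.2, -2.0]
grip_width: 0.203
grip_force: 58.5
```

```bash
python3 - <<'E'
from h import *
for n,boxes,z0 in (("top",[(413,198,437,221),(399,244,423,267)],28),("scene",[(174,216,196,237),(178,268,202,291)],28)):
    c=imaging.calibration(n); im=cv2.imread(f"pics/{n}0.png"); P=[]
    for a,b,x,y in boxes:
        r=im[b:y,a:x].astype(int); g=r.sum(2); m=(g<(np.median(g)*.72)).astype(np.uint8)
        k,l,st,ce=cv2.connectedComponentsWithStats(m); i=1+st[1:,4].argmax()
        P.append(onz(c,a+ce[i][0],b+ce[i][1],z0)); print(n,st[i],P[-1])
    print("mid",(P[0]+P[1])/2,P[0]-P[1])
E
```

```text
top [  2   5  19  12 119] [ 534.9 -321.7   28. ]
top [  0   6  24  14 162] [ 385.3 -270.6   28. ]
mid [ 460.1  -296.15   28.  ] [149.6 -51.1   0. ]
scene [ 3  6 13 13 98] [ 400.7 -275.    28. ]
scene [ 0 17 24  6 75] [ 562.6 -328.1   28. ]
mid [ 481.65 -301.55   28.  ] [-161.9   53.1    0. ]
```

```bash
python3 - <<'E'
from h import *
c=imaging.calibration("scene"); t=imaging.calibration("top")
for u,v in((188,255),(189,256),(148,255),(228,255),(188,222),(188,289)): print(onz(c,u,v,12))
for u,v in((416,231),(385,232),(447,232),(416,203),(416,262)): print("t",onz(t,u,v,12))
# red-brown hue walnut blobs
for n,k,boxes in(("scene",c,[(170,212,200,240),(174,264,206,294)]),("top",t,[(413,198,437,221),(399,244,423,267)])):
    im=cv2.imread(f"pics/{n}0.png").astype(float); P=[]
    for a,b,x,y in boxes:
        r=im[b:y,a:x]; h=r[...,2]/(r[...,1]+1); m=((h>1.45)&(r.sum(2)<330)).astype(np.uint8)
        q,l,st,ce=cv2.connectedComponentsWithStats(m); i=1+st[1:,4].argmax(); P.append(onz(k,a+ce[i][0],b+ce[i][1],28)); print(n,st[i],P[-1])
    print((P[0]+P[1])/2)
E
```

```text
[ 467.4 -294.2   12. ]
[ 471.3 -293.3   12. ]
[ 416.6 -375.1   12. ]
[ 518.2 -213.1   12. ]
[ 377.  -254.5   12. ]
[ 551.9 -331.2   12. ]
t [ 467.2 -294.9   12. ]
t [ 462.7 -198.9   12. ]
t [ 465.5 -390.7   12. ]
t [ 555.9 -299.2   12. ]
t [ 372.5 -290.3   12. ]
scene [ 8  9 13 11 95] [ 395.  -269.5   28. ]
scene [  9   9  12  12 109] [ 537.9 -320.2   28. ]
[ 466.45 -294.85   28.  ]
top [ 7  6 10  9 68] [ 536.5 -319.3   28. ]
top [  0   6  24  14 117] [ 386.6 -267.3   28. ]
[ 461.55 -293.3    28.  ]
```

Request:
{"method": "apply_moves", "body": {"commands": [[1,1.9,-4.6,0,0],[1,3.8,-9.3,0,0],[1,5.7,-13.9,0,0],[1,7.7,-18.9,0,0],[1,7.7,-18.9,0,0],[1,7.7,-18.9,0,0],[1,7.7,-18.9,0,0],[1,7.7,-18.9,0,0],[1,7.7,-18.9,0,0],[1,7.7,-18.9,0,0],[1,7.7,-18.9,0,0],[1,7.7,-18.9,0,0],[1,7.7,-18.9,0,0],[1,7.7,-18.9,0,0],[1,7.7,-18.9,0,0],[1,7.7,-18.9,0,0],[1,7.7,-18.9,0,0],[1,5.7,-13.9,0,0],[1,3.8,-9.3,0,0],[1,1.9,-4.6,0,0]]}}

```text
time_s: 25.85
eef_pos: [464.8, -295.2, 349.3]
ee_rot: [0.0, -0.053, 0.999, 0.0]
force: [-0.0, 0.4, -3.0]
grip_width: 0.209
grip_force: 58.5
```

Request:
{"method": "apply_moves", "body": {"commands": [[1,0,0,5,0],[1,0,0,10,0],[1,0,0,10,0],[1,0,0,10,0],[1,0,0,10,0],[1,0,0,10,0],[1,0,0,10,0],[1,0,0,10,0],[1,0,0,5,0],[1,0,0,0,0]]}}

```text
time_s: 27.1
eef_pos: [464.8, -294.8, 269.1]
ee_rot: [-0.0, -0.053, 0.999, 0.0]
force: [-0.5, 0.3, -1.8]
grip_width: 0.202
grip_force: 58.6
```

```bash
python3 - <<'E'
from h import *
s=sense(); c=imaging.calibration("wrist"); im=imaging.capture("wrist"); im2=imaging.capture("scene")
print(s["eef_pos"],s["force"],proj(c,np.array([466,-295,12])),s["time_s"])
np.save("c6.npy",c["world_to_cam"])
cv2.imwrite("pics/w6.png",np.hstack([cv2.resize(im,(480,300)),cv2.resize(im2[180:310,120:250],(300,300))]))
E
```

```text
[ 464.8259583  -294.75030942  269.06204884] [-0.54289512  0.29720695 -1.84111051] [317.3 163.9] 27.1
```

View pics/w6.png

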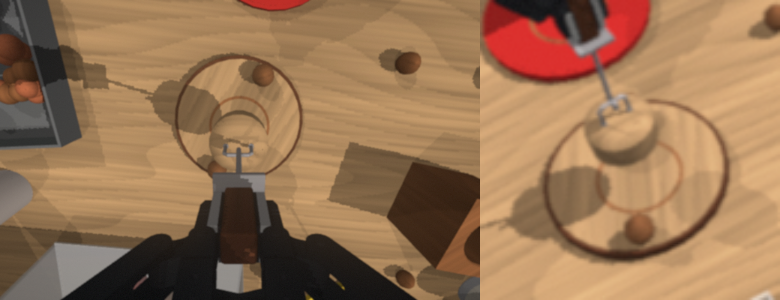

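The ornament hangs over the slice. The slice rim (177–301 in the picture) and ring at (239,122) match the predicted centre. Lowering now.

Request:
{"method": "apply_moves", "body": {"commands": [[1,0,0,5,0],[1,0,0,10,0],[1,0,0,10,0],[1,0,0,10,0],[1,0,0,8,0],[1,0,0,5,0],[1,0,0,3,0],[1,0,0,2,0],[1,0,0,1,0],[1,0,0,1,0],[1,0,0,1,0]]}}

```text
time_s: 28.58
eef_pos: [464.9, -294.8, 213.3]
ee_rot: [0.0, -0.053, 0.999, -0.0]
force: [-0.5, 0.5, -1.7]
grip_width: 0.203
grip_force: 58.6
```

Request:
{"method": "apply_moves", "body": {"commands": [[1,0,0,1,0],[1,0,0,1,0],[1,0,0,1,0],[1,0,0,1,0],[1,0,0,1,0],[1,0,0,1,0],[1,0,0,0,0]]}}

```text
time_s: 29.45
eef_pos: [464.9, -294.7, 207.2]
ee_rot: [-0.0, -0.053, 0.999, 0.0]
force: [0.0, -0.3, -1.2]
grip_width: 0.206
grip_force: 58.6
```

Request:
{"method": "apply_moves", "body": {"commands": [[1,0,0,1,0],[1,0,0,1,0],[1,0,0,1,0],[1,0,0,1,0],[1,0,0,0,0]]}}

```text
time_s: 30.08
eef_pos: [464.9, -294.7, 203.2]
ee_rot: [-0.0, -0.053, 0.999, 0.0]
force: [0.4, -0.4, -1.7]
grip_width: 0.202
grip_force: 58.6
```

Request:
{"method": "apply_moves", "body": {"commands": [[1,0,0,1,0],[1,0,0,1,0],[1,0,0,1,0],[1,0,0,0,0]]}}

```text
time_s: 30.58
eef_pos: [464.8, -294.8, 200.2]
ee_rot: [-0.0, -0.053, 0.999, 0.0]
force: [-0.1, -0.4, -0.8]
grip_width: 0.202
grip_force: 58.6
```

Request:
{"method": "apply_moves", "body": {"commands": [[1,0,0,1,0],[1,0,0,1,0],[1,0,0,1,0],[1,0,0,1,0],[1,0,0,0,0]]}}

```text
time_s: 31.2
eef_pos: [464.9, -294.8, 196.2]
ee_rot: [-0.0, -0.053, 0.999, 0.0]
force: [0.2, 1.1, -0.6]
grip_width: 0.2
grip_force: 58.6
```

Request:
{"method": "apply_moves", "body": {"commands": [[1,0,0,1,0],[1,0,0,1,0],[1,0,0,1,0],[1,0,0,1,0],[1,0,0,0,0]]}}

```text
time_s: 31.82
eef_pos: [464.8, -294.7, 192.2]
ee_rot: [-0.0, -0.053, 0.999, 0.0]
force: [-0.4, 0.1, -0.6]
grip_width: 0.2
grip_force: 58.6
```

Request:
{"method": "apply_moves", "body": {"commands": [[1,0,0,1,0],[1,0,0,1,0],[1,0,0,0,0]]}}

```text
time_s: 32.2
eef_pos: [464.8, -294.7, 190.2]
ee_rot: [-0.0, -0.053, 0.999, 0.0]
force: [0.1, 0.3, -1.0]
grip_width: 0.205
grip_force: 58.6
```

Request:
{"method": "apply_moves", "body": {"commands": [[1,1,0,0,0],[1,1,0,0,0],[1,1,0,0,0],[1,0,0,0,0]]}}

```text
time_s: 32.7
eef_pos: [461.8, -295.1, 190.3]
ee_rot: [0.0, -0.053, 0.999, -0.0]
force: [-0.1, -0.6, -1.8]
grip_width: 0.206
grip_force: 58.6
```

Request:
{"method": "apply_moves", "body": {"commands": [[1,1,0,0,0],[1,1,0,0,0],[1,1,0,0,0],[1,0,0,0,0]]}}

```text
time_s: 33.2
eef_pos: [458.8, -295.4, 190.3]
ee_rot: [-0.0, -0.053, 0.999, -0.0]
force: [-0.9, -1.1, -1.4]
grip_width: 0.203
grip_force: 58.6
```

Request:
{"method": "apply_moves", "body": {"commands": [[1,1.5,0,0,0],[1,1.5,0,0,0],[1,1.5,0,0,0],[1,1.5,0,0,0],[1,2,0,0,0],[1,2,0,0,0],[1,2,0,0,0],[1,0,0,0,0]]}}

```text
time_s: 34.2
eef_pos: [446.9, -296.7, 190.3]
ee_rot: [0.0, -0.053, 0.999, -0.0]
force: [0.0, 0.7, -0.8]
grip_width: 0.202
grip_force: 58.6
```

```bash
python3 - <<'E'
from h import *
s=sense(); c=imaging.calibration("wrist"); im=imaging.capture("wrist")
print(s["eef_pos"],s["force"],s["time_s"])
# bar as grey low-saturation pixels above collar
p=proj(c,np.array([470,-294.5,75.8])); print(p); u,v=p.astype(int)
h=cv2.cvtColor(im,cv2.COLOR_BGR2HSV)
m=((h[...,1]<70)&(h[...,2]>50)).astype(np.uint8); m[:v-45]=0; m[v+60:]=0; m[:,:u-60]=0; m[:,u+60:]=0
n,l,st,ce=cv2.connectedComponentsWithStats(m)
for i in range(1,n):
    if st[i,4]>12: print(st[i],ce[i],onz(c,*ce[i],75.8))
E
```

```text
[ 446.8728783  -296.70167718  190.34260198] [ 0.00828457  0.71759961 -0.8339506 ] 34.2
[317.4 235.3]
[ 277  197   83   98 2924] [318.01812585 250.93946648] [ 482.8 -292.7   75.8]
```

```bash
python3 - <<'E'
from h import *
c=imaging.calibration("wrist"); im=imaging.capture("wrist"); im2=imaging.capture("scene")
h=cv2.cvtColor(im,cv2.COLOR_BGR2HSV); m=((h[...,1]<70)&(h[...,2]>50))
for r in range(194,258,3):
    x=np.where(m[r,270:370])[0]+270
    print(r,len(x),x[:1],x[-1:],end=' | ')
print()
# drum outline difference in scene vs initial picture
d=np.abs(im2.astype(int)-cv2.imread("pics/scene0.png")).sum(2)[180:300,120:250]
for r in (238,242,246,250,254,258): print(r,onz(c,318,r,75.8))
cv2.imwrite("pics/w7.png",np.hstack([cv2.resize(im[150:300,240:400],(427,400)),cv2.resize(im2[190:290,150:240],(360,400))]))
E
```

```text
194 0 [] [] | 197 3 [317] [319] | 200 5 [316] [320] | 203 5 [316] [320] | 206 5 [316] [320] | 209 7 [315] [321] | 212 6 [316] [321] | 215 7 [315] [321] | 218 9 [299] [321] | 221 21 [298] [338] | 224 17 [299] [337] | 227 13 [299] [337] | 230 43 [286] [350] | 233 70 [284] [353] | 236 70 [284] [353] | 239 70 [284] [353] | 242 70 [284] [353] | 245 70 [284] [353] | 248 69 [284] [352] | 251 35 [284] [352] | 254 32 [284] [352] | 257 24 [284] [352] | 
238 [ 472.2 -293.8   75.8]
242 [ 475.5 -293.4   75.8]
246 [ 478.8 -293.1   75.8]
250 [ 482.1 -292.7   75.8]
254 [ 485.5 -292.4   75.8]
258 [ 488.9 -292.    75.8]
```

Request:
{"method": "apply_moves", "body": {"commands": [[1,2,0,0,0],[1,1,0,0,0],[1,0,0,-2,0],[1,0,0,-2,0],[1,0,0,-3,0],[1,0,0,-3,0],[1,0,0,0,0]]}}

```text
time_s: 35.22
eef_pos: [444.1, -297.1, 200.6]
ee_rot: [0.0, -0.053, 0.999, -0.0]
force: [0.9, -0.3, -1.2]
grip_width: 0.205
grip_force: 58.6
```

Request:
{"method": "apply_moves", "body": {"commands": [[1,0,0,-3,0],[1,0,0,-3,0],[1,0,0,-5,0],[1,0,0,-10,0],[1,0,0,-20,0],[1,0,0,-25,0],[1,0,0,-25,0],[1,0,0,-15,0],[1,0,0,0,0]]}}

```text
time_s: 36.35
eef_pos: [444.1, -297.1, 307.1]
ee_rot: [0.001, -0.053, 0.999, -0.001]
force: [-0.1, 0.0, -1.2]
grip_width: 0.203
grip_force: 58.6
```

```bash
python3 - <<'E'
from h import *
s=sense(); c=imaging.calibration("wrist"); im=imaging.capture("wrist")
print(s["eef_pos"],s["ee_rot"],s["force"],s["time_s"])
h=cv2.cvtColor(im,cv2.COLOR_BGR2HSV); m=((h[...,1]<70)&(h[...,2]>50)).astype(np.uint8)
u,v=proj(c,np.array([466,-295,60])).astype(int); print(u,v)
n,l,st,ce=cv2.connectedComponentsWithStats(m)
for i in range(1,n):
    if st[i,4]>12 and abs(ce[i][0]-u)<60 and abs(ce[i][1]-v)<80: print(st[i],ce[i].round(),onz(c,*ce[i],75))
cv2.imwrite("pics/w8.png",cv2.resize(im[v-80:v+80,u-100:u+100],None,fx=4,fy=3.75,interpolation=cv2.INTER_CUBIC))
E
```

```text
[ 444.11326134 -297.10980839  307.05115618] [ 5.17166738e-04 -5.26429354e-02  9.98613068e-01 -6.27657241e-04] [-0.14606332  0.03222702 -1.16857575] 36.35
317 184
[304 182  30  13 159] [319. 190.] [ 468.1 -293.9   75. ]
[ 276  197   86  114 3108] [318. 257.] [ 548.  -286.2   75. ]
```

The handle sits at (468,-294), standing free on the slice. Now returning the hook.

Request:
{"method": "apply_moves", "body": {"commands": [[1,-2.7,15.3,0,0],[1,-2.7,15.3,0,0],[1,-5.5,30.6,0,0],[1,-5.5,30.6,0,0],[1,-5.5,30.6,0,0],[1,-5.5,30.6,0,0],[1,-5.5,30.6,0,0],[1,-5.5,30.6,0,0],[1,-5.5,30.6,0,0],[1,-5.5,30.6,0,0],[1,-5.5,30.6,0,0],[1,-5.5,30.6,0,0],[1,-5.5,30.6,0,0],[1,-5.5,30.6,0,0],[1,-5.5,30.6,0,0],[1,-5.5,30.6,0,0],[1,-5.5,30.6,0,0],[1,-5.5,30.6,0,0],[1,-2.7,15.3,0,0],[1,-2.7,15.3,0,0]]}}

```text
time_s: 38.9
eef_pos: [484.0, 261.8, 306.2]
ee_rot: [-0.0, -0.053, 0.999, -0.0]
force: [-0.3, -0.3, -1.1]
grip_width: 0.204
grip_force: 58.7
```

Request:
{"method": "apply_moves", "body": {"commands": [[1,0,0,0,4],[1,0,0,0,0],[1,0,0,0,0]]}}

```text
time_s: 39.28
eef_pos: [484.3, 261.0, 306.3]
ee_rot: [0.0, -0.018, 1.0, -0.0]
force: [0.3, 1.0, -1.3]
grip_width: 0.203
grip_force: 58.7
```

Request:
{"method": "apply_moves", "body": {"commands": [[1,0,0,10,0],[1,0,0,20,0],[1,0,0,15,0],[1,0,0,8,0],[1,0,0,4,0],[1,0,0,4,0],[1,0,0,4,0],[1,0,0,4,0],[1,0,0,4,0]]}}

```text
time_s: 40.4
eef_pos: [484.4, 261.1, 233.1]
ee_rot: [0.0, -0.018, 1.0, 0.0]
force: [-0.2, -0.1, -0.9]
grip_width: 0.205
grip_force: 58.7
```

Request:
{"method": "apply_moves", "body": {"commands": [[1,0,0,8,0],[1,0,0,12,0],[1,0,0,15,0],[1,0,0,15,0],[1,0,0,12,0],[1,0,0,8,0],[1,0,0,5,0],[1,0,0,3,0],[1,0,0,2,0],[1,0,0,2,0],[1,0,0,1,0],[1,0,0,0,0]]}}

```text
time_s: 41.9
eef_pos: [484.3, 261.2, 150.3]
ee_rot: [0.0, -0.018, 1.0, 0.0]
force: [-0.5, 0.3, -1.5]
grip_width: 0.202
grip_force: 58.7
```

Request:
{"method": "apply_moves", "body": {"commands": [[1,0,0,1,0],[1,0,0,1,0],[1,0,0,0.5,0],[1,0,0,0,0]]}}

```text
time_s: 42.4
eef_pos: [484.3, 261.2, 147.8]
ee_rot: [-0.0, -0.018, 1.0, -0.0]
force: [-0.3, -0.3, -0.6]
grip_width: 0.203
grip_force: 58.7
```

Request:
{"method": "apply_moves", "body": {"commands": [[0.4,0,0,0,0],[0.2,0,0,0,0],[-0.2,0,0,0,0],[-0.6,0,0,0,0],[-1,0,0,0,0],[-1,0,0,0,0],[-1,0,0,0,0],[-1,0,0,0,0]]}}

```text
time_s: 43.4
eef_pos: [484.3, 261.2, 147.8]
ee_rot: [-0.0, -0.018, 1.0, 0.0]
force: [-0.7, -0.6, 0.5]
grip_width: 1.001
grip_force: 0.0
```

Request:
{"method": "apply_moves", "body": {"commands": [[-1,0,0,-10,0],[-1,0,0,-20,0],[-1,0,0,-30,0],[-1,0,0,-30,0],[-1,0,0,-25,0],[-1,0,0,-12,0],[-1,0,0,0,0],[-1,0,0,0,0]]}}

```text
time_s: 44.4
eef_pos: [484.0, 261.1, 273.8]
ee_rot: [-0.001, -0.018, 1.0, -0.0]
force: [0.3, -0.4, -0.2]
grip_width: 0.996
grip_force: 0.0
```

```bash
python3 - <<'E'
from h import *
s=sense(); c=imaging.calibration("wrist"); im=imaging.capture("wrist")
print(s["eef_pos"],s["time_s"],s["force"])
a=cv2.imread("pics/w1.png")
for i in (a,im):
    h=cv2.cvtColor(i,cv2.COLOR_BGR2HSV)[140:250,280:360]; n,l,st,ce=cv2.connectedComponentsWithStats((h[...,1]<60).astype(np.uint8)); k=1+st[1:,4].argmax()
    print(st[k],ce[k].round(1)+[280,140],onz(c,*(ce[k]+[280,140]),117))
# ornament: grey bar in scene view
c=imaging.calibration("scene"); im=imaging.capture("scene"); p=proj(c,np.array([468,-294,75])); print(p); u,v=p.astype(int)
h=cv2.cvtColor(im,cv2.COLOR_BGR2HSV)[v-15:v+15,u-15:u+15]; n,l,st,ce=cv2.connectedComponentsWithStats((h[...,1]<60).astype(np.uint8))
for k in range(1,n): print(st[k],ce[k]+[u-15,v-15])
E
```

```text
[484.03093004 261.05842746 273.76886912] 44.4 [ 0.30200117 -0.3595314  -0.15272445]
[ 20  35  41  40 879] [320.6 189.5] [484.1 263.4 117. ]
[ 18  30  41  39 905] [318.5 184.6] [479.9 261.5 117. ]
[183.  240.4]
[10 13 12  8 22] [183.27272727 241.        ]
[22 17  1  2  2] [190.  242.5]
[11 22  2  4  6] [179.33333333 248.83333333]
```

```bash
python3 -c "
from h import *
print(ctrl.finish_job())"
```

```text
the job is handed in; nothing more can be done
None
```

The job is handed in at about 44 s: the ornament stands unhooked near the middle of the slice, and the hook is back in its stand and released. Both were confirmed by camera measurement, but the judging result was not shown.

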